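# Tighten the loose jar cap, then put the jar away in the tray

### The job

Two identical white jars and a salt shaker stand in the wooden holder, and one jar's cap is loose: its grip bar stands askew across the jar instead of along its long sides. With that jar still in the holder, turn its cap clockwise (seen from above) until it stops, then lift the jar out and set it down gently, upright, in the tray. Leave the other jar where it is.

Things in the scene. Friction and masses are not known exactly. Their poses are not given: they have to be found in the camera images.
- jar_1: jar with the loose cap: white, oblong, 60 (its x) x 44 (its y) mm, body 74 high, 0.3 kg; origin: centre of underside, z up. Round metal cap, 42 across, flat top 93 above the origin; on it a dark wooden grip bar, 40 long, 12 thick, 93 to 119 above the origin, centred on the jar. The cap cannot come off; the jar can be lifted by the bar. It may be in any pocket of the holder (see jar_2).
- jar_1_cap (a joint): turn of jar_1's cap about the jar's z, rad: 0 = tight, at a firm stop, bar along the jar's x (long) axis; positive = unscrewed, anticlockwise from above: the bar stands at this angle from the jar's x. Starts at 0.7 to 1.4. Friction 0.06 N m; it stays where left. Turn clockwise (decreasing) to tighten.
- jar_2: the other jar, same shape, cap tight; origin: centre of underside. Both stand in a fixed light wooden block, 86 x 270 x 32 mm, with three oblong pockets 22 deep, 90 apart along the jars' y; play 1.5 mm all round, so a jar can turn about 4 degrees in its pocket, no more. The third pocket holds a salt shaker, 44 across, 90 high.
- tray: empty loose pale tray, 207 (its x) x 138 (its y) x 48 mm high, 0.45 kg, on the worktop to the right of the holder. Origin: centre of underside; inner floor 3 mm above it, 176 x 108 mm clear between the walls.
Things that resemble listed ones, but are neither listed nor needed, are in the scene too. What is shaped like the jar_1 but orange or turquoise is not meant.

How it is judged (in metres and radians):
On the way:
1. the loose cap is tight (within 10 degrees of its stop) while its jar still stands in the holder (value of joint jar_1_cap below 0.17 rad and distance of jar_1 from where it was at the start of the episode below 0.015 m), for 0.2 s.
At the end, for the whole second after the job is handed in: jar_1 stands at rest and upright (within about 8 degrees) on the floor of the tray, between its walls (underside within 12 mm of the tray's underside), its cap within 10 degrees of the tight stop; the tray lies flat on the worktop; jar_2 is within 20 mm of where it stood in the holder (value of joint jar_1_cap below 0.17 rad and x of jar_1 in the frame of tray between -0.08 and 0.08 m and y of jar_1 in the frame of tray between -0.05 and 0.05 m and z of jar_1 in the frame of tray below 0.012 m and angle between jar_1's own z axis and vertical below 0.15 rad and angle between tray's own z axis and vertical below 0.1 rad and height (world z) of tray between -0.01 and 0.01 m and linear speed of jar_1 below 0.02 m/s and distance of jar_2 from where it was at the start of the episode below 0.02 m); the robot touches nothing.
It fails at once if the jar is dropped or slammed into the tray (faster than 0.5 m/s just above its floor) (horizontal distance between jar_1 and tray below 0.1 m and z of jar_1 in the frame of tray below 0.045 m and linear speed of jar_1 above 0.5 m/s).
It fails at once if the other jar is taken out of its pocket (distance of jar_2 from where it was at the start of the episode above 0.03 m).
It also fails if it takes over 45 s, if anything falls off the work surface, if the arm or the gripper's body presses on something with over 40 N, if the wrist force passes 120 N, or if a joint passes its speed limit or range.

### The arm

A 6-joint arm with a two-finger parallel gripper is mounted at the origin on the work surface; the furniture and walls round the work are solid. World frame = base frame: x ahead of the robot, y to its left, z up, the work surface at z = 0. Lengths are in mm, angles in rad, forces in N, time in s.
With the tool pointing down it reaches from about 325 to 850 mm from the base axis. Payload 4.4 kg.
Tool frame: the origin (TCP) lies midway between the tips of the shut fingers; the grasp point (between the pads) lies 19 mm behind it; z points along the fingers, y is the line along which they close (so a half turn about z gives the same grasp; the last joint's range is limited). The gripper opens to 94 mm and grips with 3 to 60 N. Pads are 16 mm wide; open, the fingers measure 119 mm over their backs; the gripper's body (75 mm by 177 mm) begins 78 mm behind the grasp point.
Start: joints at [-1.254, 0.207, 1.542, -0, 1.393, -0.15], TCP at [258.756, -513.49, 205.447] pointing down, gripper open.
Joint ranges: [-2.73, 2.73], [-0.86, 2.22], [0.23, 2.46], [-1.11, 4.25], [0.08, 2.63], [-2.82, 2.82]. Speed limits (rad/s): [2.79, 2.79, 3.14, 3.14, 3.14, 3.14].

### API

Orientations are given as a rotation vector (axis times angle).
In Python, from plant import arm, imaging gives the robot as it stands.
- The arm moves only by the tool drive_tool, never from a script. Its argument "commands" is a list that holds one entry, the list of rows, each a list of 4 numbers: the shift along the tool's x, y, z in mm, then the turn about the tool's z in rad. In form: [[[dx, dy, dz, spin], ...]]. A call has exactly 8 rows; each row is the pose to reach, as a shift and turn from the pose commanded when the call began, along the tool's axes at that moment; what a row does not reach only later rows make up. A row lasts 1/8 s, in which the tool goes at most 62.5 mm and 10.7 degrees, less where a joint would pass 70% of its speed; a pose out of reach is approached as far as the arm can. A call with a gripper value outside its range is refused whole. "grip" is the closure, from -1 (fully open) to 1 (shut), set as the call begins (left out, the last holds). The fingers move at their own pace and stop on an object; "grip_force" is the grip in N (left out, the last holds). Time passes only in rows, so rows that repeat a pose let the fingers close, or fill a call up. It gives the time, the measured TCP pose, the force, the opening and the grip force at its end, in the units of the state.
- arm.state(): the state, without advancing time (a new reading comes with each control period).
- imaging.camera(name): name is "scene" or "top" or "wrist"; returns a dict with "img" (420x560x3 uint8, red, green, blue), "vertical_fov" (degrees; the focal length in pixels is half the picture's height over the tangent of half this angle, whatever the lens; pixels are square), "cx", "cy" (the principal point, pixels), "rvec" (rotation vector, rad) and "tvec" (3), from world to camera coordinates, as OpenCV has them. Camera axes: x right, y down, z forward; pixel columns grow to the right and rows downward; lengths in mm; the calibration is good to about 2 mm. A picture is of the moment at which its call begins. There is no depth.
- arm.hand_in(): hands the job in; it is judged then, once.
The state is a dict: "t": time; "q": joint angles; "qvel": joint speeds; "effort": joint torques, N m; "ee_pos": TCP position; "tool_rot": TCP orientation; "wrist_force": force on the tool from outside, world axes, zero at the start; "moment": the same for the moment, N m; "finger_gap": finger opening in mm; "gripper_force": force on a finger pad.
Only numpy, scipy, OpenCV 4.12 (cv2) and the standard library are available. Lean on these libraries where they do the work, as an engineer would, in place of code of your own. Each camera call takes 0.05 s, during which the arm holds its last target. There are 200 camera calls.

## Working session

There is one attempt and no reset: what is moved stays moved. The work goes in short steps, Python scripts to look and compute and a tool call to move; the robot and the scene stay as the last step left them, time stands still between calls to the robot, and variables do not carry over. Pictures are saved under pics/ and viewed, at most 10 in all, crops included, and the job is handed in when it is done.

Besides the shell and the picture viewer there is one more tool, called after "Call:" by a JSON object that holds its "api" and its "payload". drive_tool: Moves the arm, as the interface text tells. Its arguments: {"type":"object","properties":{"commands":{"type":"array","items":{"type":"array","items":{"type":"array","items":{"type":"number"}}}},"grip":{"type":"number"},"grip_force":{"type":"number"}},"required":["commands"]}

```bash
mkdir -p pics
cat > h.py <<'E'
import numpy as np, cv2
from plant import arm, imaging
def snap(name,f=None):
    c=imaging.camera(name)
    if f: cv2.imwrite('pics/'+f,c['img'][:,:,::-1])
    np.save('cam_'+name+'.npy',{k:v for k,v in c.items()},allow_pickle=True); return c
def load(name): return np.load('cam_'+name+'.npy',allow_pickle=True).item()
def KR(c):
    f=c['img'].shape[0]/2/np.tan(np.radians(c['vertical_fov'])/2)
    K=np.array([[f,0,c['cx']],[0,f,c['cy']],[0,0,1]]);R=cv2.Rodrigues(np.array(c['rvec'],float))[0]
    return K,R,np.array(c['tvec'],float).ravel()
def ray(c,u,v,z):
    K,R,t=KR(c); d=R.T@np.linalg.inv(K)@[u,v,1]; o=-R.T@t
    return o+d*(z-o[2])/d[2]
def proj(c,P):
    K,R,t=KR(c); p=K@(R@np.array(P,float)+t); return p[:2]/p[2]
E
python3 - <<'E'
from h import *
a=snap('scene');b=snap('top')
im=np.vstack([a['img'],b['img']])[:,:,::-1]
cv2.imwrite('pics/scene.png',a['img'][:,:,::-1]);cv2.imwrite('pics/top.png',cv2.resize(b['img'][:,:,::-1],(800,600),interpolation=cv2.INTER_CUBIC))
print(arm.state()); print([ (c['rvec'],c['tvec'],c['vertical_fov']) for c in (a,b)])
E
```

```text
{'t': 0.1, 'q': array([-1.25451337e+00,  2.07337021e-01,  1.54276227e+00, -8.46632964e-06,
        1.39346502e+00, -1.50515328e-01]), 'qvel': array([-0.00240195, -0.00097686, -0.00302178,  0.00071672, -0.00051712,
        0.0003633 ]), 'effort': array([-1.17864936e-03, -3.71867788e+01, -2.82292771e+01,  7.00960262e-02,
        3.12191423e-02, -4.00147542e-05]), 'ee_pos': array([ 258.52734642, -512.82400314,  204.42878127]), 'tool_rot': array([-3.05449952e+00, -7.26153869e-01,  2.69277712e-04]), 'wrist_force': array([ 0.21753716, -0.22141395, -0.68624183]), 'moment': array([ 0.02118186, -0.00909327, -0.04565416]), 'gripper_force': 0.0, 'finger_gap': 93.97738083260536}
[(array([ 1.70307252, -1.06596624,  0.70269022]), array([-244.03261296,  197.46593783,  624.76392595]), 56.6170782376226), (array([ 2.18240982, -2.18555039,  0.08270145]), array([ -89.68248811,  365.57193126, 1245.81731772]), 43.41102828494844)]
```

View pics/top.png

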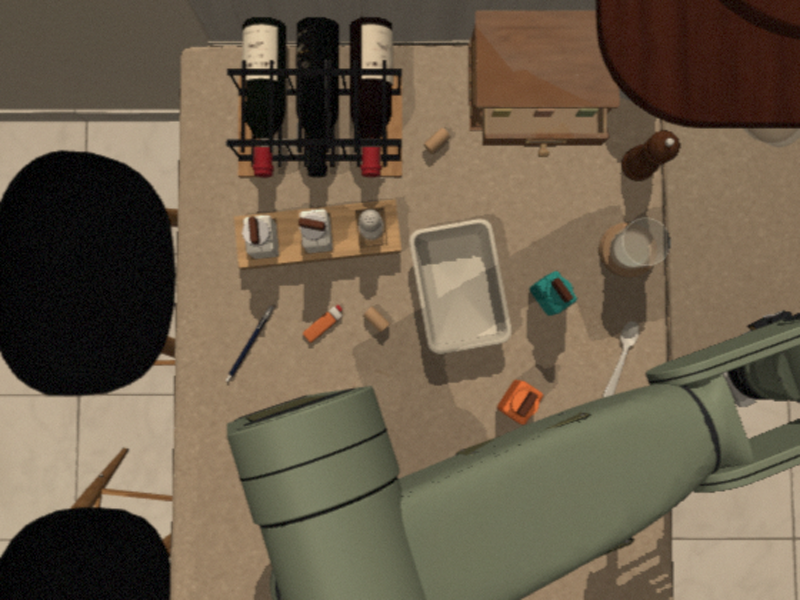

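View pics/scene.png

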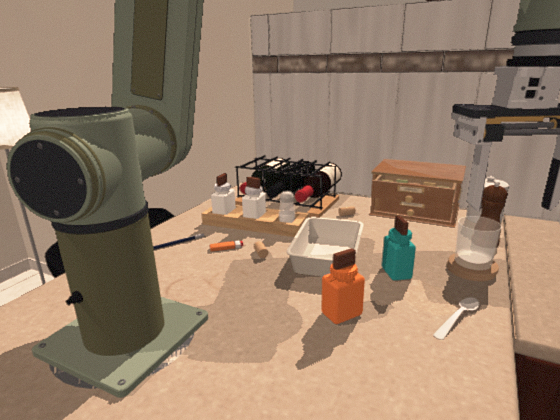

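The top view shows the holder at about (320,235), with the left jar's bar along its long side (tight). The middle jar's bar, at (312,225), lies across, so that is jar_1. The shaker is at right and the tray at (460,285).

Run:
```python
from h import *
c=load('top'); x0,y0,s=155,130,4
im=c['img'][y0:y0+125,x0:x0+205,::-1]
cv2.imwrite('pics/crop.png',cv2.resize(im,None,fx=3.9,fy=3.9,interpolation=cv2.INTER_CUBIC)); print(c['cx'],c['cy'])
```

```text
274.0840686540054 210.44068898927304
```

View pics/crop.png

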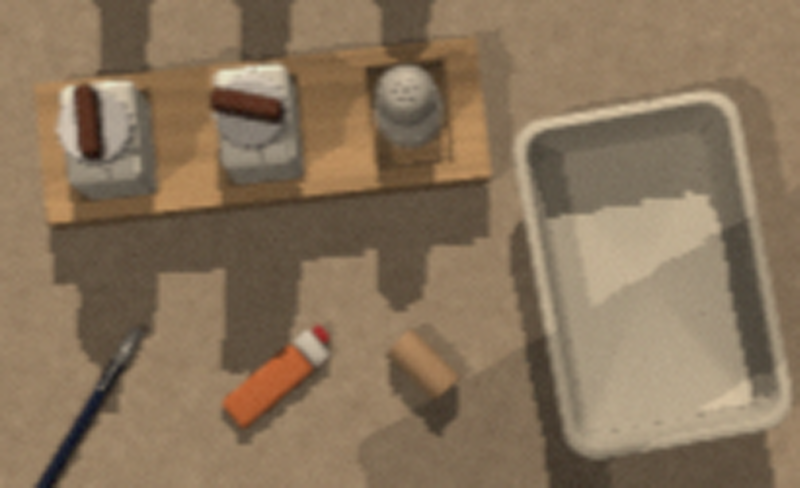

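The middle jar's bar has its centre at crop px (247,104). The left bar's centre is (88,121). The holder corners are (37,86), (478,38), (490,180), (50,224).

Run:
```python
from h import *
from scipy.spatial.transform import Rotation as Ro
c=load('top'); P=lambda x,y,z: ray(c,155+(x+.5)/3.9-.5,130+(y+.5)/3.9-.5,z).round(1)
H=np.array([P(37,86,32),P(478,38,32),P(490,180,32),P(50,224,32)]);print('holder',H,H.mean(0),np.linalg.norm(np.diff(H,axis=0),axis=1))
print('bar1',P(247,104,129),P(213,98,129),P(282,111,129),'bar2',P(88,121,129),P(84,86,129),P(92,157,129),'shaker',P(407,95,95))
T=np.array([P(515,128,48),P(738,92,48),P(790,420,48),P(568,458,48)]);print('tray',T,T.mean(0),np.linalg.norm(np.diff(T,axis=0),axis=1))
s=arm.state();R=Ro.from_rotvec(s['tool_rot']).as_matrix();print(R.round(3))
```

```text
holder [[ 504.2  170.4   32. ]
 [ 533.4  -97.8   32. ]
 [ 446.2 -104.9   32. ]
 [ 419.7  161.4   32. ]] [475.875  32.275  32.   ] [269.78487726  87.48857068 267.61528357]
bar1 [475.6  32.4 129. ] [479.   51.4 129. ] [471.6  12.7 129. ] bar2 [466.1 121.3 129. ] [485.9 123.8 129. ] [445.8 118.8 129. ] shaker [486.8 -56.3  95. ]
tray [[ 475.4 -119.8   48. ]
 [ 497.  -253.7   48. ]
 [ 300.2 -282.4   48. ]
 [ 277.9 -150.5   48. ]] [ 387.625 -201.6     48.   ] [135.63100678 198.8816985  133.77182065]
[[ 0.893  0.45  -0.001]
 [ 0.45  -0.893  0.002]
 [ 0.    -0.002 -1.   ]]
```

```bash
cat >> h.py <<'E'
def go(x,y,z,yaw_deg):
    "shift/spin from measured pose to target; yaw = world angle of tool y axis (mod 180)"
    from scipy.spatial.transform import Rotation as Ro
    s=arm.state();R=Ro.from_rotvec(s['tool_rot']).as_matrix()
    a=np.degrees(np.arctan2(R[1,1],R[0,1])); d=(yaw_deg-a+90)%180-90
    print('t',s['t'],'pos',s['ee_pos'].round(1),'yaw',a.round(2),'q',s['q'].round(2),'gap',s['finger_gap'].round(1),'f',s['wrist_force'].round(1))
    print('cmd',(R.T@(np.array([x,y,z])-s['ee_pos'])).round(1),'spin',-np.radians(d).round(3))
E
python3 - <<'E'
from h import *
c=load('top');a=load('scene')
# rack front bar end: top view (280,100); scene candidates
for z in (60,90,120,150,180,210): 
    p=ray(c,400/1.4286,143/1.4286,z); q=ray(c,228/1.4286,143/1.4286,z); print(z,p.round(),proj(a,p).round(),q.round(),proj(a,q).round())
E
```

```text
60 [ 620. -104.   60.] [325. 193.] [621. 177.  60.] [238. 182.]
90 [ 612. -104.   90.] [324. 184.] [612. 170.  90.] [238. 173.]
120 [ 603. -104.  120.] [323. 174.] [603. 164. 120.] [238. 164.]
150 [ 594. -103.  150.] [322. 163.] [595. 157. 150.] [237. 155.]
180 [ 586. -103.  180.] [321. 153.] [586. 150. 180.] [237. 146.]
210 [ 577. -102.  210.] [319. 142.] [577. 144. 210.] [237. 136.]
```

Call:
{"api": "drive_tool", "payload": {"commands": [[[27,-24,0,-0.06],[55,-49,0,-0.12],[82,-73,0,-0.17],[110,-98,0,-0.23],[137,-122,0,-0.29],[165,-146,0,-0.35],[192,-171,0,-0.4],[220,-195,0,-0.46]]]}}

```text
t: 1.1
ee_pos: [367.4, -238.9, 205.0]
tool_rot: [-2.808, -1.406, 0.0]
wrist_force: [-0.8, 0.4, -0.3]
finger_gap: 94.1
gripper_force: 0.0
```

```bash
python3 -c "
from h import *
go(475.6,32.4,205,-10.8)"
```

```text
Traceback (most recent call last):
  File "h.py", line 22, in go
    print('t',s['t'],'pos',s['ee_pos'].round(1),'yaw',a.round(2),'q',s['q'].round(2),'gap',s['finger_gap'].round(1),'f',s['wrist_force'].round(1))
                                                                                           ^^^^^^^^^^^^^^^^^^^^^
AttributeError: 'float' object has no attribute 'round'
```

```bash
sed -i "s/s\['finger_gap'\].round(1)/round(float(s['finger_gap']),1)/" h.py; python3 -c "
from h import *
go(475.6,32.4,205,-10.8)"
```

```text
t 1.1 pos [ 367.4 -238.9  205. ] yaw -36.8 q [-0.77 -0.09  1.86  0.    1.38 -0.13] gap 94.1 f [-0.8  0.4 -0.3]
cmd [ 2.821e+02 -7.590e+01  1.000e-01] spin -0.454
```

Call:
{"api": "drive_tool", "payload": {"commands": [[[40,-11,0,-0.07],[80,-22,0,-0.14],[120,-33,0,-0.21],[160,-44,0,-0.28],[200,-54,0,-0.35],[240,-65,0,-0.41],[282,-76,0,-0.455],[282,-76,0,-0.455]]], "grip": -0.2}}

```text
t: 2.1
ee_pos: [476.1, 33.0, 204.9]
tool_rot: [-2.416, -2.007, 0.001]
wrist_force: [0.1, -0.5, -0.1]
finger_gap: 56.7
gripper_force: 0.0
```

Run:
```python
from h import *
go(475.6,32.4,205,-10.8)
w=snap('wrist','w1.png'); print(w['rvec'],w['tvec'],w['cx'],w['cy'],w['vertical_fov'])
for P in ([475.6,32.4,129],[479,51.4,129],[471.6,12.7,129],[476,32,103]): print(proj(w,P).round(1))
```

```text
t 2.1 pos [476.1  33.  204.9] yaw -10.58 q [-0.11 -0.    1.77  0.    1.37  0.07] gap 56.7 f [ 0.1 -0.5 -0.1]
cmd [-0.7 -0.4 -0.1] spin 0.004
[-2.89034478  0.26680755  0.0335609 ] [-461.67112359   91.4041725   418.61054597] 283.7241286074313 213.39714287245417 64.94267359959852
[283.5 221.6]
[283.3 198. ]
[283.1 245.4]
[284.1 214.2]
```

View pics/w1.png

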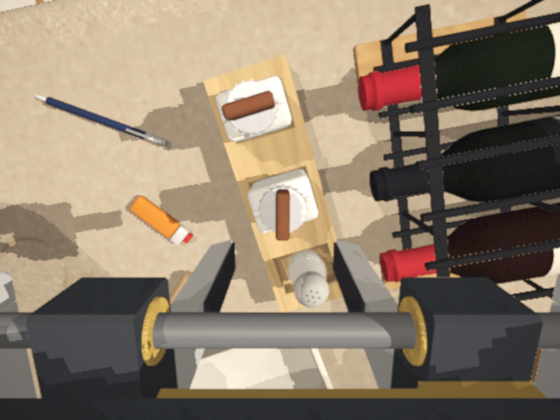

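The wrist view shows the bar upright in the picture at (283,190–240), about 6 px from the prediction of (283,198–245). I'll refine it by segmentation.

Run:
```python
from h import *
w=load('wrist'); K,R,t=KR(w); print('cam',(-R.T@t).round())
im=w['img'].astype(int); r,g,b=im[...,0],im[...,1],im[...,2]
m=((r-g>25)&(r<140)&(g<75)).astype(np.uint8); m[270:]=0;m[:60]=0;m[:,345:]=0;m[:,:200]=0
n,l,s,c=cv2.connectedComponentsWithStats(m)
for i in range(1,n):
    if s[i,4]<150: continue
    p=np.argwhere(l==i)[:,::-1].astype(np.float32); q=np.array([ray(w,u,v,129)[:2] for u,v in p],np.float32)
    print(s[i],cv2.minAreaRect(p), 'world@129',cv2.minAreaRect(q), q.min(0),q.max(0),q.mean(0))
def box(cx,cy,a):
    d=np.radians(a);e=np.array([np.cos(d),np.sin(d)]);n=np.array([-e[1],e[0]])
    return [proj(w,[*(np.array([cx,cy])+i*20*e+j*6*n),z]).round(1).tolist() for z in(129,103) for i,j in((-1,-1),(-1,1),(1,1),(1,-1))]
print(box(475.6,32.4,79.2)); print(box(475.6,37,79.2))
```

```text
cam [489. 100. 384.]
[[290.8, 245.3], [276.1, 245.2], [276.0, 197.1], [291.2, 197.1], [290.2, 235.7], [276.7, 235.6], [276.7, 191.4], [290.6, 191.4]]
[[289.7, 240.0], [275.0, 240.0], [274.9, 191.4], [290.2, 191.5], [289.3, 230.8], [275.8, 230.7], [275.7, 186.2], [289.6, 186.2]]
```

Run:
```python
from h import *
w=load('wrist'); im=w['img']; print(im[215,268:300].tolist()); 
print([(v,im[v,283].tolist()) for v in range(182,250,2)])
g=im[...,1].astype(int); m=((im[...,0].astype(int)-im[...,2]>30)&(g<70)).astype(np.uint8); m[270:]=0;m[:60]=0;m[:,335:]=0;m[:,200:]=m[:,200:];m[:,:205]=0
n,l,s,c=cv2.connectedComponentsWithStats(m)
for i in range(1,n):
    if s[i,4]>150:
        p=np.argwhere(l==i)[:,::-1].astype(np.float32);print(s[i],cv2.minAreaRect(p))
```

```text
[[200, 193, 185], [200, 193, 185], [200, 193, 184], [201, 194, 186], [200, 193, 185], [201, 194, 186], [193, 187, 179], [152, 140, 130], [113, 80, 66], [127, 76, 52], [145, 87, 60], [154, 92, 62], [157, 96, 64], [158, 96, 62], [161, 98, 63], [164, 102, 71], [162, 100, 66], [160, 98, 63], [162, 101, 66], [161, 99, 67], [156, 94, 62], [176, 146, 131], [222, 212, 203], [238, 230, 221], [239, 231, 223], [239, 231, 222], [239, 230, 222], [239, 230, 223], [238, 230, 222], [239, 231, 223], [239, 230, 222], [239, 231, 223]]
[(182, [240, 231, 216]), (184, [223, 215, 203]), (186, [229, 222, 213]), (188, [224, 214, 204]), (190, [88, 54, 39]), (192, [97, 59, 41]), (194, [145, 89, 60]), (196, [158, 99, 64]), (198, [161, 99, 66]), (200, [160, 97, 65]), (202, [162, 99, 65]), (204, [161, 99, 63]), (206, [162, 100, 66]), (208, [161, 99, 64]), (210, [161, 100, 65]), (212, [161, 100, 66]), (214, [163, 102, 67]), (216, [162, 99, 65]), (218, [161, 100, 65]), (220, [163, 101, 67]), (222, [162, 99, 64]), (224, [161, 98, 65]), (226, [163, 103, 68]), (228, [163, 101, 67]), (230, [162, 102, 66]), (232, [163, 102, 67]), (234, [163, 102, 68]), (236, [161, 101, 65]), (238, [160, 99, 66]), (240, [186, 144, 96]), (242, [242, 207, 148]), (244, [242, 206, 146]), (246, [241, 205, 147]), (248, [241, 204, 146])]
```

Call:
{"api": "drive_tool", "payload": {"commands": [[[1.5,-0.5,18,0],[1.5,-0.5,36,0],[1.5,-0.5,54,0],[1.5,-0.5,70,0],[1.5,-0.5,82,0],[1.5,-0.5,91,0],[1.5,-0.5,97,0],[1.5,-0.5,97,0]]]}}

```text
t: 3.15
ee_pos: [475.6, 32.4, 108.2]
tool_rot: [-2.421, -2.002, 0.001]
wrist_force: [-0.0, -0.1, -0.3]
finger_gap: 56.6
gripper_force: 0.0
```

Run:
```python
from h import *
go(475.6,34.4,107,-10.8)
w=snap('wrist','w2.png')
```

```text
t 3.15 pos [475.6  32.4 108.2] yaw -10.82 q [-0.11  0.11  1.87  0.    1.16  0.08] gap 56.6 f [-0.  -0.1 -0.3]
cmd [ 1.9 -0.4  1.2] spin -0.0
```

View pics/w2.png

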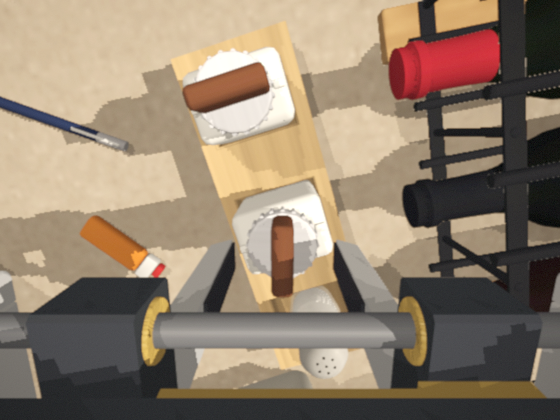

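The wrist view from above the bar shows it at cols 272–294 and rows 216–297, between the fingers at about cols 225 and 345.

Run:
```python
from h import *
w=load('wrist'); im=w['img']
print([(v,int(im[v,283,0])) for v in list(range(208,232,2))+list(range(286,306,2))]); print([(u,int(im[260,u,0])) for u in range(266,300,2)])
for y in (32.4,35,37):
  d=np.radians(79.2);e=np.array([np.cos(d),np.sin(d)])
  print(y,[proj(w,[*(np.array([475.6,y])+i*20*e),z]).round(1).tolist() for z in (129,103) for i in (-1,1)])
```

```text
[(208, 208), (210, 243), (212, 221), (214, 255), (216, 108), (218, 93), (220, 93), (222, 92), (224, 95), (226, 124), (228, 153), (230, 159), (286, 88), (288, 90), (290, 91), (292, 88), (294, 88), (296, 124), (298, 158), (300, 183), (302, 183), (304, 179)]
[(266, 201), (268, 203), (270, 174), (272, 108), (274, 110), (276, 112), (278, 146), (280, 155), (282, 155), (284, 151), (286, 126), (288, 118), (290, 99), (292, 86), (294, 153), (296, 167), (298, 166)]
32.4 [[283.8, 304.5], [283.9, 232.4], [283.9, 282.8], [283.9, 219.2]]
35 [[282.9, 300.1], [282.9, 227.5], [283.1, 279.0], [283.0, 214.9]]
37 [[282.2, 296.8], [282.1, 223.7], [282.4, 276.0], [282.4, 211.6]]
```

Call:
{"api": "drive_tool", "payload": {"commands": [[[2.3,0,1.2,0],[2.3,0,1.2,0],[2.3,0,1.2,0],[2.3,0,1.2,0],[2.3,0,1.2,0],[2.3,0,1.2,0],[2.3,0,1.2,0],[2.3,0,1.2,0]]], "grip": 1, "grip_force": 25}}

```text
t: 4.2
ee_pos: [476.0, 34.6, 107.1]
tool_rot: [-2.421, -2.002, 0.001]
wrist_force: [-1.4, -0.2, 0.1]
finger_gap: 11.6
gripper_force: 25.0
```

Run:
```python
from h import *
go(475.6,35,107,-84); print(arm.state()['moment'],arm.state()['gripper_force'])
```

```text
t 4.2 pos [476.   34.6 107.1] yaw -10.83 q [-0.11  0.11  1.87  0.    1.16  0.08] gap 11.6 f [-1.4 -0.2  0.1]
cmd [ 0.3 -0.4  0.1] spin 1.277
[0.01581808 0.12140345 0.02646268] 24.984112679958344
```

Call:
{"api": "drive_tool", "payload": {"commands": [[[0,0,0,0.1],[0,0,0,0.2],[0,0,0,0.3],[0,0,0,0.4],[0,0,0,0.5],[0,0,0,0.6],[0,0,0,0.7],[0,0,0,0.7]]]}}

```text
t: 5.2
ee_pos: [475.8, 34.9, 107.2]
tool_rot: [-2.96, -1.052, 0.001]
wrist_force: [-1.8, 0.2, 1.4]
finger_gap: 12.0
gripper_force: 25.0
```

Run:
```python
from h import *
go(475.6,35,107,-84); print(arm.state()['moment'],arm.state()['gripper_force'])
```

```text
t 5.2 pos [475.8  34.9 107.2] yaw -50.87 q [-0.11  0.11  1.87  0.    1.16  0.78] gap 12.0 f [-1.8  0.2  1.4]
cmd [-0.1 -0.3  0.2] spin 0.578
[ 0.25858227  0.31909694 -0.00404501] 24.98472511768341
```

Call:
{"api": "drive_tool", "payload": {"commands": [[[0,0,0,0.1],[0,0,0,0.2],[0,0,0,0.3],[0,0,0,0.4],[0,0,0,0.48],[0,0,0,0.54],[0,0,0,0.58],[0,0,0,0.6]]]}}

```text
t: 6.2
ee_pos: [475.8, 35.1, 107.3]
tool_rot: [-3.138, -0.13, 0.002]
wrist_force: [-2.5, 3.2, 2.4]
finger_gap: 12.1
gripper_force: 25.0
```

Run:
```python
from h import *
go(475.6,35,107,-84); print(arm.state()['moment'],arm.state()['gripper_force'])
```

```text
t 6.2 pos [475.8  35.1 107.3] yaw -85.27 q [-0.11  0.11  1.87  0.    1.16  1.38] gap 12.1 f [-2.5  3.2  2.4]
cmd [-0.2  0.1  0.3] spin -0.022
[0.5591575  0.57601717 0.03161025] 24.990592896938324
```

Small extra turn until the stop is felt in the moment.

Call:
{"api": "drive_tool", "payload": {"commands": [[[0,0,0,0.02],[0,0,0,0.04],[0,0,0,0.06],[0,0,0,0.08],[0,0,0,0.09],[0,0,0,0.1],[0,0,0,0.1],[0,0,0,0.1]]]}}

```text
t: 7.2
ee_pos: [475.7, 35.2, 107.3]
tool_rot: [-3.141, 0.027, 0.002]
wrist_force: [-3.8, 4.4, 4.7]
finger_gap: 12.7
gripper_force: 26.7
```

Run:
```python
from h import *
go(475.6,35,107,-84); print(arm.state()['moment'],arm.state()['gripper_force'])
snap('wrist','w3.png')
```

```text
t 7.2 pos [475.7  35.2 107.3] yaw -90.98 q [-0.11  0.11  1.87  0.    1.16  1.48] gap 12.7 f [-3.8  4.4  4.7]
cmd [-0.1  0.2  0.3] spin -0.122
[0.88798986 0.88576783 0.58598195] 26.74059760174714
```

View pics/w3.png

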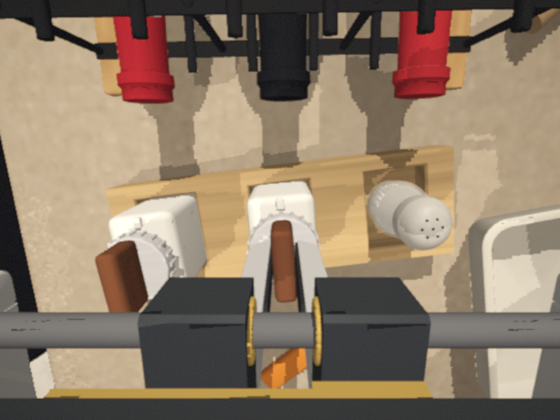

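The stop is felt: the moment is 0.59 N m and the bar lies along the jar. Now I back off slightly, grip firmer and lift.

Call:
{"api": "drive_tool", "payload": {"commands": [[[0,0,0,-0.04],[0,0,0,-0.05],[0,0,0,-0.05],[0,0,-3,-0.05],[0,0,-8,-0.05],[0,0,-15,-0.05],[0,0,-22,-0.05],[0,0,-30,-0.05]]], "grip_force": 40}}

```text
t: 8.25
ee_pos: [477.9, 33.7, 139.2]
tool_rot: [3.139, 0.049, 0.006]
wrist_force: [-0.1, 0.2, -2.1]
finger_gap: 11.4
gripper_force: 40.0
```

Call:
{"api": "drive_tool", "payload": {"commands": [[[0,0,-12,0],[0,0,-24,0],[0,0,-36,0],[0,0,-48,0],[0,0,-60,0],[0,0,-72,0],[0,0,-82,0],[0,0,-85,0]]]}}

```text
t: 9.25
ee_pos: [476.7, 34.6, 223.2]
tool_rot: [3.141, 0.05, 0.002]
wrist_force: [0.0, 0.5, -3.0]
finger_gap: 11.5
gripper_force: 40.0
```

Run:
```python
from h import *
go(387.6,-201.6,222,-81.5); print(arm.state()['moment'],arm.state()['gripper_force'])
a=snap('scene'); b=snap('top'); w=snap('wrist')
im=np.hstack([a['img'][80:320,150:450],w['img'][100:340,:300]])
cv2.imwrite('pics/lift.png',np.vstack([im,b['img'][100:300,120:420].repeat(2,1)[:, :600]])[:,:,::-1])
```

```text
t 9.25 pos [476.7  34.6 223.2] yaw -88.18 q [-0.11 -0.02  1.75  0.    1.41  1.43] gap 11.5 f [ 0.   0.5 -3. ]
cmd [-96.6 233.2   1.1] spin -0.117
[ 0.07131494  0.01073666 -0.04635861] 39.98308718204498
```

View pics/lift.png

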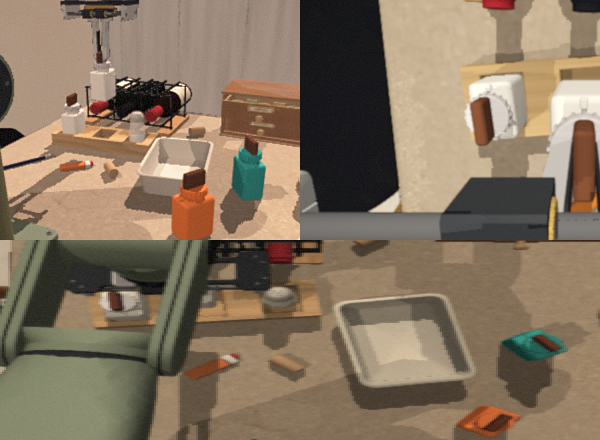

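The jar is lifted cleanly, jar_2 is still in its pocket and the tray is clear.

Call:
{"api": "drive_tool", "payload": {"commands": [[[-8,19,0,-0.01],[-21,50,0,-0.03],[-36,86,0,-0.05],[-51,122,0,-0.07],[-66,158,0,-0.09],[-80,192,0,-0.11],[-91,220,0,-0.117],[-96.5,233,0,-0.117]]]}}

```text
t: 10.4
ee_pos: [386.4, -202.2, 221.7]
tool_rot: [-3.132, -0.23, 0.001]
wrist_force: [0.1, 0.1, -4.0]
finger_gap: 11.6
gripper_force: 40.0
```

Call:
{"api": "drive_tool", "payload": {"commands": [[[0,0,8,0],[0,0,22,0],[0,0,38,0],[0,0,54,0],[0,0,70,0],[0,0,84,0],[0,0,94,0],[0,0,98,0]]]}}

```text
t: 11.4
ee_pos: [386.9, -201.1, 123.5]
tool_rot: [-3.132, -0.233, 0.001]
wrist_force: [-1.1, -0.9, -2.6]
finger_gap: 11.6
gripper_force: 40.0
```

Run:
```python
from h import *
go(387.6,-201.6,100.3,-81.5)
a=snap('scene'); b=snap('wrist')
cv2.imwrite('pics/pl.png',np.hstack([cv2.resize(a['img'][120:320,230:430],(400,400)),cv2.resize(b['img'],(400,400))])[:,:,::-1])
```

```text
t 11.4 pos [ 386.9 -201.1  123.5] yaw -81.48 q [-0.68 -0.    1.95  0.    1.19  0.74] gap 11.6 f [-1.1 -0.9 -2.6]
cmd [ 0.6  0.6 23.2] spin 0.0
```

View pics/pl.png

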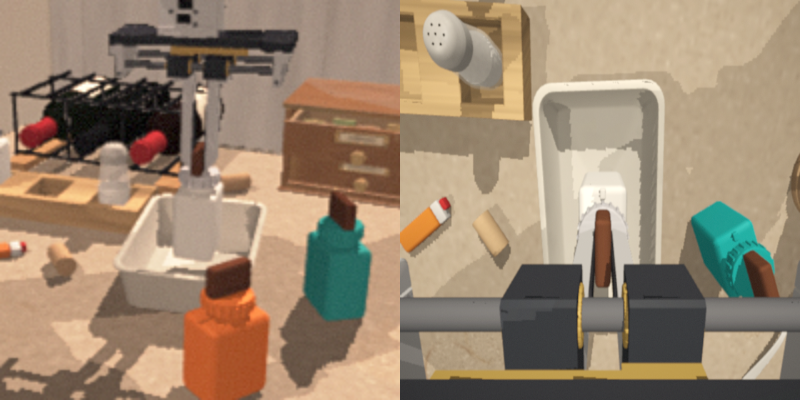

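The jar hangs inside the tray, roughly centred between the walls. I'll lower it the last ~23 mm slowly.

Call:
{"api": "drive_tool", "payload": {"commands": [[[0,0,5,0],[0,0,10,0],[0,0,14,0],[0,0,17,0],[0,0,19,0],[0,0,21,0],[0,0,22,0],[0,0,22,0]]]}}

```text
t: 12.5
ee_pos: [387.2, -201.3, 102.2]
tool_rot: [-3.133, -0.233, 0.0]
wrist_force: [-0.5, 0.1, -2.9]
finger_gap: 11.6
gripper_force: 40.0
```

Call:
{"api": "drive_tool", "payload": {"commands": [[[0,0,0.5,0],[0,0,1,0],[0,0,1.5,0],[0,0,2,0],[0,0,2,0],[0,0,2,0],[0,0,2,0],[0,0,2,0]]]}}

```text
t: 13.5
ee_pos: [387.2, -201.3, 100.3]
tool_rot: [3.133, 0.233, 0.0]
wrist_force: [0.4, -0.1, -2.7]
finger_gap: 11.5
gripper_force: 40.0
```

Call:
{"api": "drive_tool", "payload": {"commands": [[[0,0,0.5,0],[0,0,1,0],[0,0,1.5,0],[0,0,1.5,0],[0,0,1.5,0],[0,0,1.5,0],[0,0,1.5,0],[0,0,1.5,0]]]}}

```text
t: 14.5
ee_pos: [387.4, -201.5, 99.9]
tool_rot: [3.133, 0.234, 0.0]
wrist_force: [-2.7, 0.4, 6.8]
finger_gap: 11.5
gripper_force: 40.0
```

Contact: the force is now upward, so the jar is on the floor. I'll release and retreat.

Call:
{"api": "drive_tool", "payload": {"commands": [[[0,0,-0.8,0],[0,0,-0.8,0],[0,0,-0.8,0],[0,0,-0.8,0],[0,0,-0.8,0],[0,0,-0.8,0],[0,0,-0.8,0],[0,0,-0.8,0]]], "grip": -0.2}}

```text
t: 15.5
ee_pos: [387.2, -201.3, 99.5]
tool_rot: [3.133, 0.234, 0.0]
wrist_force: [-1.0, 0.5, 0.2]
finger_gap: 56.4
gripper_force: 0.0
```

Call:
{"api": "drive_tool", "payload": {"commands": [[[0,0,-6,0],[0,0,-18,0],[0,0,-34,0],[0,0,-52,0],[0,0,-72,0],[0,0,-90,0],[0,0,-100,0],[0,0,-100,0]]]}}

```text
t: 16.5
ee_pos: [387.8, -201.8, 200.8]
tool_rot: [3.131, 0.233, 0.003]
wrist_force: [-0.3, -0.3, 0.2]
finger_gap: 56.2
gripper_force: 0.0
```

Run:
```python
from h import *
go(387.6,-201.6,200,-81.5)
a=snap('scene'); b=snap('wrist')
cv2.imwrite('pics/end.png',np.hstack([cv2.resize(a['img'][120:320,180:380],(400,400)),cv2.resize(b['img'],(400,400))])[:,:,::-1])
```

```text
t 16.5 pos [ 387.8 -201.8  200.8] yaw -81.48 q [-0.68 -0.09  1.87 -0.    1.36  0.74] gap 56.2 f [-0.3 -0.3  0.2]
cmd [-0.1 -0.3  0.8] spin 0.0
```

View pics/end.png

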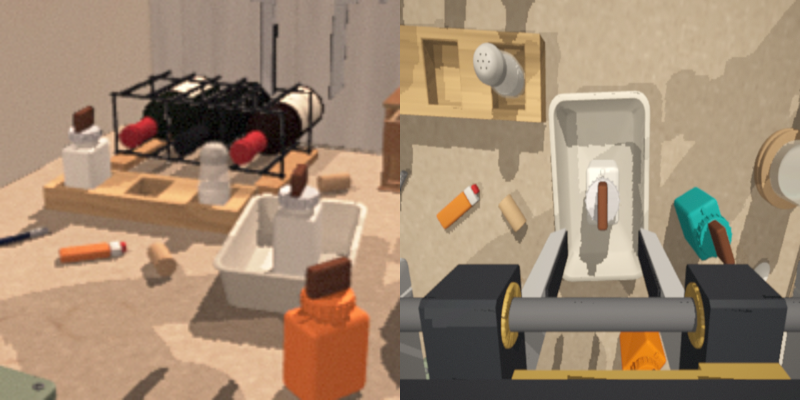

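The jar stands upright in the tray with its bar along its long side. jar_2 is in place and the gripper is clear.

```bash
python3 -c "
from plant import arm
print(arm.hand_in())"
```

```text
the job is handed in; nothing more can be done
None
```

I turned the loose cap clockwise to its stop in the holder, then set the jar down gently, upright, in the tray. The other jar stayed in its pocket, and I handed the job in at about 16.6 s; no verdict was returned.

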